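Lock the plinth's slotted cam with the stubby screwdriver

TASK

Take the stubby flat screwdriver from the tool rack, lower it into the bore of the plinth's clamp block and, pressing only lightly, turn it until its blade drops into the slot of the cam; then turn the cam clockwise until it stops, about half a turn on. Part-way round, let go of the screwdriver, leaving it standing in the slot, and take a fresh hold with the wrist wound back before turning on. Then put the screwdriver back upright in its empty hole of the rack, leaving the awl in the other hole alone.

Things in the scene. Friction and masses are not known exactly. Their poses are not given: they have to be found in the camera images.
- plinth: Fixed pale plywood plinth corner: base board 200 x 200 x 12 mm; edge boards 18 mm thick and 55 mm high outside its +x and +y sides (centre planes 109 mm from the origin); a loose offcut 18 mm high on it at about x -65, y -60 mm. In its middle a clamp block 60 x 60 mm, top 50 mm above the table, with the vertical bore. Origin: on the bore's axis at table level, z up.
- bore_mouth (a point): Centre of the bore's mouth in the top of the clamp block, 50 mm above the table. The bore has 17 mm diameter, widened by about 3 mm at the mouth; 34 mm down lies the flat top of the slotted steel cam.
- slot_floor (a point): Point on the bore's axis at the floor of the cam's slot, 10 mm above the table: here the centre of the blade's tip comes to rest when the blade is in the slot. With the blade standing on the cam's flat top instead, the tip is 6 mm higher.
- cam (a joint): Turn of the slotted cam, rad, growing clockwise seen from above; starts between 0 and 0.4, hard stop at 3.4. At value q the slot points at angle -q (clockwise) from the plinth's x axis. The slot runs right across, 5.6 mm wide, 6 mm deep, so the blade has about 10 degrees of play either way. The cam turns stiffly (about 0.08 N m) and stays where it is left.
- driver: Stubby flat screwdriver, 150 g, 104 mm long, standing blade down in either rack hole at any yaw, hung on its handle's underside, tip 12 mm above the table. Origin: centre of the blade's tip; z up the tool. Blade 14 mm wide (x), 3 mm thick (y), up to 14 mm; round shaft 14 mm diameter up to 44 mm; straight round grey handle 32 mm diameter from 44 to 104 mm with two black bands.
- handle_mid (a point): Point on the screwdriver's axis 82 mm above its tip, a good height to grip. Let go in the slot, the screwdriver stands by itself in the bore, leaning up to 6 degrees, its handle's underside 4 mm above the clamp block.
- awl: Loose awl with a mushroom-shaped wooden handle (knob of 36 mm diameter, top 100 mm above its tip) standing in the other rack hole; leave it there. Origin: its tip; z up along the tool.
- rack: Fixed wooden tool rack block, 60 mm (x) by 140 mm (y), 56 mm high, with two vertical holes of 22 mm diameter and 50 mm depth, 80 mm apart. Origin: centre of its underside at table level.
- rack_hole_a (a point): Mouth of the rack hole at rack y -40 mm, 56 mm above the table.
- rack_hole_b (a point): Mouth of the rack hole at rack y +40 mm, 56 mm above the table.
Not all that is in view belongs to the job. Of the things like the driver, leave any that is red; of the rest the larger one is meant.

How it is judged:
By the outcome, as a careful person would: the job done as asked, in the order asked, and still so for the second after the job is handed in, with the robot touching nothing.
It also fails if it takes over 67 s, if anything falls off the work surface, if the arm or the gripper's body presses on something with over 40 N, if the wrist force passes 120 N, or if a joint passes its speed limit or range.

ROBOT

A 6-joint arm with a two-finger parallel gripper is mounted at the origin on the work surface. World frame = base frame: x ahead of the robot, y to its left, z up, the work surface at z = 0. Lengths are in m, angles in rad, forces in N, time in s.
With the tool pointing down it reaches from about 0.325 to 0.85 m from the base axis. Payload 4.4 kg.
Tool frame: the origin (TCP) lies on the mounting face of the last link; the fingertips stand 199 mm ahead of it and the grasp point (between the pads) lies 180 mm ahead of it (arm.hold_point_z is the z of the grasp point in the tool frame, in m); z points along the fingers, y is the line along which they close (so a half turn about z gives the same grasp; the last joint's range is limited). The gripper opens to 94 mm and grips with 3 to 60 N. Pads are 16 mm wide; open, the fingers measure 119 mm over their backs; the gripper's body (75 mm by 177 mm) begins 78 mm behind the grasp point.
Start: joints at [0.991, 0.207, 1.542, -0, 1.393, -0.15], TCP at [0.24, 0.523, 0.405] pointing down, gripper open.
Joint ranges: [-2.73, 2.73], [-0.86, 2.22], [0.23, 2.46], [-1.11, 4.25], [0.08, 2.63], [-2.82, 2.82]. Speed limits (rad/s): [2.79, 2.79, 3.14, 3.14, 3.14, 3.14].

INTERFACE

Orientations are given as a unit quaternion [x, y, z, w].
In Python, from cell import sensors, viewer, finish_job, arm gives the robot as it stands.
- The arm moves only by the shell command python3 -m inch 'ROWS' [FORCE]. ROWS is JSON, one flat list of numbers, 7 for each row, row after row: the turn, a rotation vector about the tool's x, y, z in rad, then the shift along the tool's x, y, z in cm, then the opening in per cent of the stroke, from 0 (shut) to 100 (fully open). In form: [ax, ay, az, x, y, z, grip, ax, ay, az, x, y, z, grip, ...]. A call has exactly 5 rows; each row shifts and turns the commanded pose from where the row before left it, along the tool's axes as they then stand; what a row does not reach is not made up. A row lasts 1/8 s, in which the tool goes at most 62.5 mm and 10.7 degrees, less where a joint would pass 70% of its speed; a pose out of reach is approached as far as the arm can. A call with a gripper value outside its range is refused whole. The fingers move at their own pace and stop on an object; FORCE is the grip in N (left out, the last holds). Time passes only in rows, so rows that do not move let the fingers close, or fill a call up. It gives the time, the measured TCP pose, the force, the opening and the grip force at its end, in the units of the state.
- sensors.sense(): the state, without advancing time (a new reading comes with each control period).
- viewer.get_image(name): name is "side" or "top"; returns a dict with "img" (420x560x3 uint8, red, green, blue), "fx", "fy", "cx", "cy" (pixels), "position" and "rotation" of the camera in the world. Camera axes: x right, y down, z forward; pixel columns grow to the right and rows downward; lengths in m; the calibration is good to about 2 mm. A picture is of the moment at which its call begins. There is no depth.
- finish_job(): hands the job in; it is judged then, once.
The state is a dict: "t": time; "joint_positions": joint angles; "dq": joint speeds; "effort": joint torques, N m; "eef_pos": TCP position; "eef_rot": TCP orientation; "wrist_force": force on the tool from outside, world axes, zero at the start; "wrist_torque": the same for the moment, N m; "gripper_width": opening from 0.0 (shut) to 1.0 (fully open); "grip_force": force on a finger pad.
Only numpy, scipy, OpenCV 4.12 (cv2) and the standard library are available. Lean on these libraries where they do the work, as an engineer would, in place of code of your own. Each camera call takes 0.05 s, during which the arm holds its last target. There are 200 camera calls.

## Working session

There is one attempt and no reset: what is moved stays moved. The work goes in short steps, Python scripts to look and compute and a shell command to move; the robot and the scene stay as the last step left them, time stands still between calls to the robot, and variables do not carry over. Pictures are saved under pics/ and viewed, at most 10 in all, crops included, and the job is handed in when it is done.

```bash
mkdir -p pics; ls
python3 - <<'E'
from cell import sensors, viewer, arm
import cv2, numpy as np
for n in("top","side"):
    d=viewer.get_image(n); cv2.imwrite(f"pics/{n}0.png",cv2.cvtColor(d["img"],cv2.COLOR_RGB2BGR))
    print(n,d["fx"],d["fy"],d["cx"],d["cy"],np.round(d["position"],4).tolist(),np.round(d["rotation"],4).tolist())
s=sensors.sense();print(s)
E
```

```text
pics
top 383.4780139168289 383.4780139168289 273.83769515457686 204.76019257051254 [0.4353, 0.0225, 0.7766] [0.7136, -0.6938, 0.0684, -0.0687]
side 435.90898787229116 435.90898787229116 275.0553015543952 205.9214208079427 [0.0262, -0.4999, 0.5099] [0.8052, -0.3311, 0.1882, -0.4545]
{'t': 0.1, 'joint_positions': array([ 9.90532341e-01,  2.07341163e-01,  1.54280500e+00, -9.35519333e-06,
        1.39350556e+00, -1.50530321e-01]), 'dq': array([-0.00013337, -0.00095295, -0.00472964,  0.00101291, -0.00036949,
        0.00096107]), 'effort': array([-1.38403841e-03, -3.71865034e+01, -2.82291502e+01,  6.98323664e-02,
        3.12321202e-02, -3.14862666e-05]), 'eef_pos': array([0.23940774, 0.52243034, 0.40360578]), 'eef_rot': array([ 2.13216401e-01,  9.77004456e-01, -9.63210790e-04, -3.63573741e-04]), 'wrist_force': array([-1.16831025,  0.38869918,  0.42776971]), 'wrist_torque': array([-0.03322239, -0.05024367,  0.00489016]), 'grip_force': 0.0, 'gripper_width': 1.000238678674788}
```

View pics/top0.png

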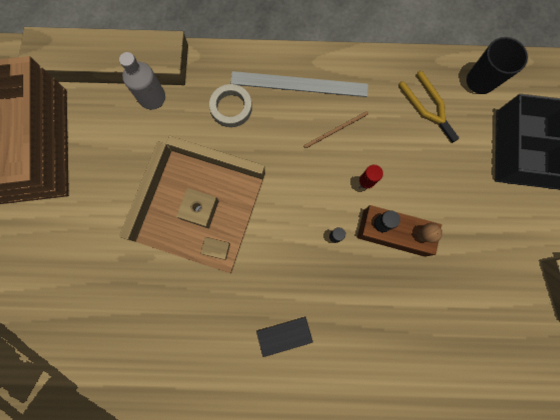

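View pics/side0.png

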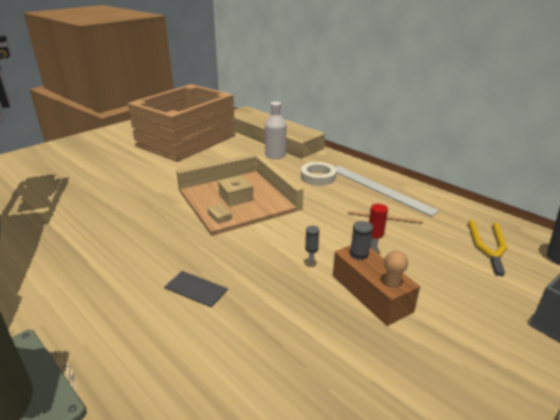

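The top picture shows the plinth around (195,205) with the bore at (197,208). Three things could be taken for the driver:
- grey in the rack at (388,221)
- red, loose, at (372,177)
- small grey, loose, at (338,235)

By the description I choose the larger non-red one, in the rack. The awl is at (431,233). Next is a close crop to check.

Run:
```python
import cv2,numpy as np
t=cv2.imread("pics/top0.png");s=cv2.imread("pics/side0.png")
f=lambda im,x,y,w,h,k:cv2.resize(im[y:y+h,x:x+w],None,fx=k,fy=k,interpolation=cv2.INTER_CUBIC)
a=f(t,350,195,100,75,4);b=f(t,165,175,100,75,4);c=f(s,325,210,100,75,4) ;d=f(s,205,165,100,75,4)
a1=np.vstack([np.hstack([a,b]),np.hstack([c,d])])
cv2.imwrite("pics/crop0.png",a1)
```

```text
(no output)
```

View pics/crop0.png

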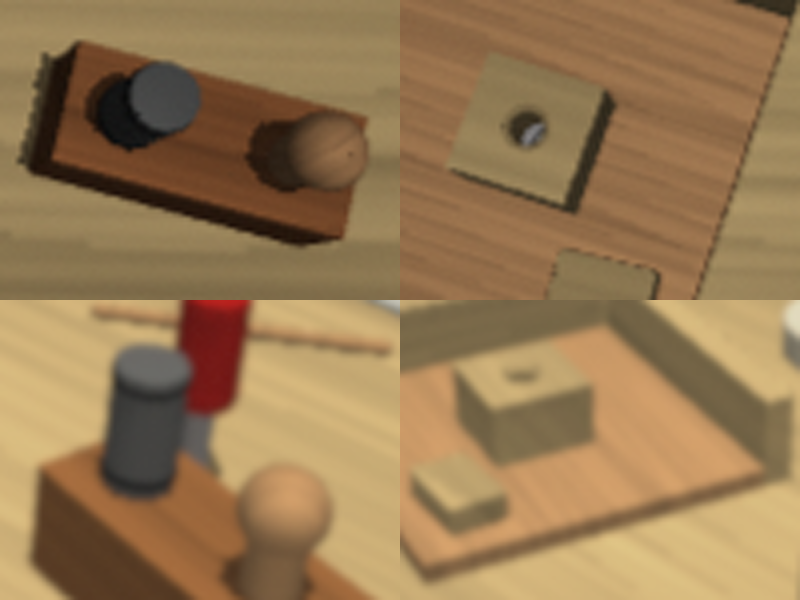

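The crop confirms the choice: the grey banded handle in the rack, with its top centre at crop (165,97), about (391,219) in the image. The awl's knob is at crop (328,150) and the bore mouth at crop (525,127), about (196,206).

```bash
cat > h.py <<'E'
import numpy as np, cv2
from scipy.spatial.transform import Rotation as R
from cell import sensors, viewer, arm
CAL={"top":(383.478,273.838,204.760,[.4353,.0225,.7766],[.7136,-.6938,.0684,-.0687]),
"side":(435.909,275.055,205.921,[.0262,-.4999,.5099],[.8052,-.3311,.1882,-.4545])}
def world(n,u,v,z):
    f,cx,cy,p,q=CAL[n]; d=R.from_quat(q).apply([(u-cx)/f,(v-cy)/f,1]); return np.array(p)+d*(z-p[2])/d[2]
def pix(n,P):
    f,cx,cy,p,q=CAL[n]; c=R.from_quat(q).inv().apply(np.array(P)-p); return np.array([f*c[0]/c[2]+cx,f*c[1]/c[2]+cy])
def goto(P,yaw=None):
    "P: wanted grasp point (world); print turn about tool z and shift in tool axes (tool down, cm), shift before turn"
    s=sensors.sense(); r=R.from_quat(s["eef_rot"]); g=s["eef_pos"]+r.apply([0,0,arm.hold_point_z])
    x=r.apply([1,0,0]); y0=np.arctan2(x[1],x[0])
    tilt=r.apply([0,0,1])
    print("grasp",g.round(4),"yaw of tool x",y0.round(3),"tiltaxis",tilt.round(4),"j6",s["joint_positions"][5].round(3))
    print("shift cm",(r.inv().apply(np.array(P)-g)*100).round(2),"F",s["wrist_force"].round(1),"T",s["wrist_torque"].round(2))
    if yaw is not None: print("turn az",-((yaw-y0+np.pi)%(2*np.pi)-np.pi))
def save(n,name,box=None,k=1):
    im=cv2.cvtColor(viewer.get_image(n)["img"],cv2.COLOR_RGB2BGR)
    if box: x,y,w,h=box; im=cv2.resize(im[y:y+h,x:x+w],None,fx=k,fy=k,interpolation=cv2.INTER_CUBIC)
    cv2.imwrite("pics/"+name,im); return im
E
python3 - <<'E'
from h import *
c=lambda x,y,ox,oy:((x+.5)/4-.5+ox,(y+.5)/4-.5+oy)
T=lambda x,y,z:world("top",*c(x,y,350,195),z)
print("drv top",T(165,97,.116).round(4),"awl knob",T(328,150,.09).round(4))
K=np.array([T(*p,.056) for p in[(80,41),(367,118),(342,238),(53,160)]]);print("rack",K.round(4).tolist(),K.mean(0).round(4),[np.linalg.norm(K[i]-K[i-1]).round(4) for i in range(4)])
d=(K[1]+K[2]-K[0]-K[3])/2;d/=np.linalg.norm(d);print("holes",K.mean(0)-.04*d,K.mean(0)+.04*d,"yaw axis",np.arctan2(d[1],d[0]))
B=lambda x,y,z:world("top",*c(x-400,y,165,175),z)
print("bore",B(525,127,.05).round(4))
K=np.array([B(*p,.05) for p in[(490,53),(612,92),(576,211),(448,168)]]);print("block",K.mean(0).round(4),[np.linalg.norm(K[i]-K[i-1]).round(4) for i in range(4)])
e=K[0]-K[3]+K[1]-K[2];print("plinth x yaw",np.arctan2(e[1],e[0]))
e=K[0]-K[1]+K[3]-K[2];print("plinth y yaw",np.arctan2(e[1],e[0]))
S=lambda x,y,ox,oy,z:world("side",*c(x,y,ox,oy),z)
print("side drv",S(152,367-300,325,210,.116).round(4),"bore",S(523-400,373-300,205,165,.05).round(4))
goto([0,0,0])
E
```

```text
drv top [ 0.5459 -0.1802  0.116 ] awl knob [ 0.5282 -0.2608  0.09  ]
rack [[0.582, -0.1587, 0.056], [0.5486, -0.2941, 0.056], [0.4915, -0.2792, 0.056], [0.5244, -0.1448, 0.056]] [ 0.5366 -0.2192  0.056 ] [np.float64(0.0593), np.float64(0.1395), np.float64(0.059), np.float64(0.1384)]
holes [ 0.54614181 -0.18035579  0.056     ] [ 0.52707969 -0.25805158  0.056     ] yaw axis -1.811387188087246
bore [0.5707 0.175  0.05  ]
block [0.5691 0.1718 0.05  ] [np.float64(0.0594), np.float64(0.063), np.float64(0.0601), np.float64(0.0654)]
plinth x yaw -0.25351916183383433
plinth y yaw 1.2807050561278297
side drv [ 0.5434 -0.182   0.116 ] bore [0.5717 0.1748 0.05  ]
grasp [0.2392 0.5221 0.2232] yaw of tool x 2.712 tiltaxis [-0.0011 -0.0017 -1.    ] j6 -0.151
shift cm [-1.000e-02 -5.739e+01  2.244e+01] F [-1.2  0.4  0.4] T [-0.03 -0.05  0.  ]
```

```bash
for i in 1 2 3; do :; done
python3 -m inch '[0,0,0,-3.8,-3.4,0,100, 0,0,0,-3.8,-3.4,0,64, 0,0,0,-3.8,-3.4,0,64, 0,0,0,-3.8,-3.4,0,64, 0,0,0,-3.8,-3.4,0,64]' 25
python3 -m inch '[0,0,0,-3.8,-3.4,0,64, 0,0,0,-3.8,-3.4,0,64, 0,0,0,-3.8,-3.4,0,64, 0,0,0,-3.8,-3.4,0,64, 0,0,0,-3.8,-3.4,0,64]'
python3 -m inch '[0,0,0,-3.8,-3.4,0,64, 0,0,0,-3.8,-3.4,0,64, 0,0,0,-3.8,-3.4,0,64, 0,0,0,-3.8,-3.4,0,64, 0,0,0,-3.8,-3.4,0,64]'
python3 -m inch '[0,0,0.17,0,0,0,64, 0,0,0.17,0,0,0,64, 0,0,0.17,0,0,0,64, 0,0,0.17,0,0,0,64, 0,0,0.17,0,0,0,64]'
python3 -m inch '[0,0,0.17,0,0,0,64, 0,0,0.17,0,0,0,64, 0,0,0.17,0,0,0,64, 0,0,0.18,0,0,0,64, 0,0,0,0,0,0,64]'
python3 - <<'E'
from h import *
goto([.5457,-.1808,.094],1.33)
E
```

```text
t: 0.72
eef_pos: [0.3416, 0.2874, 0.4043]
eef_rot: [0.213, 0.977, -0.0, -0.0]
wrist_force: [1.1, 1.0, 0.2]
gripper_width: 0.648
grip_force: 0.0
t: 1.35
eef_pos: [0.4435, 0.0537, 0.4044]
eef_rot: [0.213, 0.977, 0.0, -0.0]
wrist_force: [0.6, -0.2, -0.5]
gripper_width: 0.639
grip_force: 0.0
t: 1.98
eef_pos: [0.5456, -0.18, 0.4041]
eef_rot: [0.213, 0.977, 0.0, -0.0]
wrist_force: [-0.5, 0.0, -0.1]
gripper_width: 0.641
grip_force: 0.0
t: 2.6
eef_pos: [0.5451, -0.1783, 0.4039]
eef_rot: [0.599, 0.8, -0.0, -0.001]
wrist_force: [-0.6, -0.8, -0.2]
gripper_width: 0.643
grip_force: 0.0
t: 3.22
eef_pos: [0.5451, -0.1783, 0.4041]
eef_rot: [0.833, 0.554, -0.0, -0.001]
wrist_force: [0.2, -0.2, 0.3]
gripper_width: 0.639
grip_force: 0.0
grasp [ 0.5449 -0.1782  0.2237] yaw of tool x 1.174 tiltaxis [-1.1e-03  5.0e-04 -1.0e+00] j6 -0.07
shift cm [-0.2   0.19 12.97] F [ 0.2 -0.2  0.3] T [-0.09  0.07 -0.02]
turn az -0.1560562419731628
```

```bash
python3 -m inch '[0,0,0,-0.2,0.19,2,64, 0,0,-0.156,0,0,3,64, 0,0,0,0,0,3,64, 0,0,0,0,0,3,64, 0,0,0,0,0,1.97,64]'
python3 -m inch '[0,0,0,0,0,0,64, 0,0,0,0,0,0,25, 0,0,0,0,0,0,20, 0,0,0,0,0,0,20, 0,0,0,0,0,0,20]' 25
python3 - <<'E'
from h import *
goto([.5457,-.1808,.094],1.33); print(sensors.sense()["joint_positions"])
E
```

```text
t: 3.85
eef_pos: [0.5456, -0.1807, 0.2729]
eef_rot: [0.787, 0.618, -0.001, -0.001]
wrist_force: [-0.2, 0.1, 0.6]
gripper_width: 0.64
grip_force: 0.0
t: 4.47
eef_pos: [0.5464, -0.1811, 0.2759]
eef_rot: [0.788, 0.616, 0.0, 0.0]
wrist_force: [-1.2, -0.6, 2.6]
gripper_width: 0.333
grip_force: 25.0
grasp [ 0.5465 -0.1812  0.0955] yaw of tool x 1.328 tiltaxis [ 8.e-04 -6.e-04 -1.e+00] j6 -0.228
shift cm [ 0.02 -0.09  0.15] F [-1.2 -0.6  2.6] T [0.01 0.31 0.01]
turn az -0.001937073154665292
[-4.70377720e-01  3.43504508e-01  1.65430963e+00 -1.73374663e-04
  1.14282273e+00 -2.27572606e-01]
```

```bash
python3 -m inch '[0,0,0,0,0,-2,20, 0,0,0,0,0,-2.5,20, 0,0,0,0,0,-2.5,20, 0,0,0,0,0,-2.5,20, 0,0,0,0,0,-2.5,20]'
python3 - <<'E'
from h import *
goto([.571,.1748,.2155],1.33)
a=pix("side",[.546,-.181,.14]);print(a)
x,y=(a-[50,50]).astype(int)
save("side","lift.png",(x,y,100,100),6)
E
```

```text
t: 5.1
eef_pos: [0.546, -0.1808, 0.3951]
eef_rot: [0.788, 0.616, -0.0, -0.0]
wrist_force: [-0.1, -0.0, -2.2]
gripper_width: 0.331
grip_force: 25.0
grasp [ 0.5458 -0.1808  0.2147] yaw of tool x 1.328 tiltaxis [-9.e-04  5.e-04 -1.e+00] j6 -0.227
shift cm [35.12 -6.11 -0.06] F [-0.1 -0.  -2.2] T [-0.08  0.07  0.02]
turn az -0.0021054643346474222
[364.67958081 213.02658027]
```

View pics/lift.png

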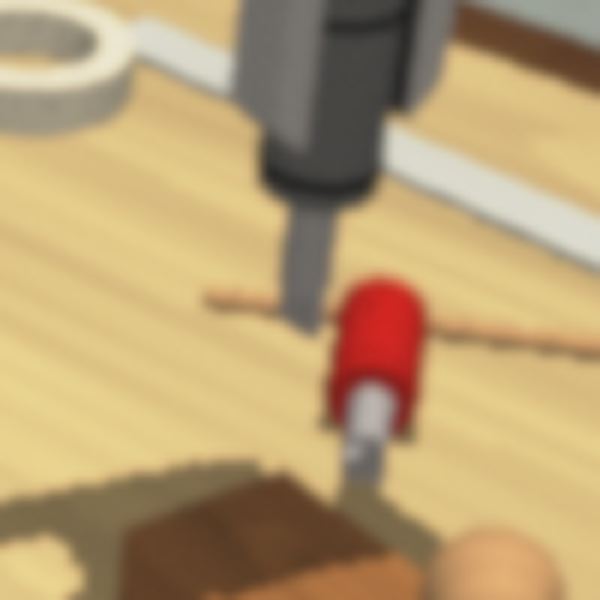

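The screwdriver hangs straight in the fingers. Its blade's lower edge runs from about crop (283,318) to (313,335), sloping down to the right.

```bash
python3 - <<'E'
from h import *
o=np.array([314,163])
im=cv2.imread("pics/lift.png")
w=lambda x,y:world("side",(x+.5)/6-.5+o[0],(y+.5)/6-.5+o[1],.1325)
for p in[((283,318),(313,335)),((281,316),(318,333)),((284,320),(310,336))]:
    a,b=w(*p[0]),w(*p[1]);d=b-a;print(a.round(4),b.round(4),np.linalg.norm(d).round(4),np.arctan2(d[1],d[0]).round(2))
for t in np.arange(0,3.14,.3):
    e=.007*np.array([np.cos(t),np.sin(t),0]);print(t.round(2),[((pix("side",np.array([.546,-.181,.1325])+k*e)-o)*6).round(0) for k in(-1,1)])
E
python3 -m inch '[0,0,0,4.39,-0.77,0,20, 0,0,0,4.39,-0.76,0,20, 0,0,0,4.39,-0.76,0,20, 0,0,0,4.39,-0.77,0,20, 0,0,0,4.39,-0.76,0,20]'
python3 -m inch '[0,0,0,4.39,-0.77,0,20, 0,0,0,4.39,-0.76,0,20, 0,0,0,4.39,-0.76,0,20, 0,0,0,0,0,0,20, 0,0,0,0,0,0,20]'
python3 - <<'E'
from h import *
goto([.571,.1748,.2155],1.33)
a=pix("side",[.571,.1748,.145]);print(a)
x,y=(a-[25,25]).astype(int);print(x,y)
save("side","over.png",(x,y,50,60),10)
E
```

```text
[ 0.5455 -0.1746  0.1325] [ 0.5442 -0.1853  0.1325] 0.0107 -1.69
[ 0.546  -0.1737  0.1325] [ 0.546  -0.1857  0.1325] 0.012 -1.57
[ 0.5449 -0.1754  0.1325] [ 0.5433 -0.185   0.1325] 0.0097 -1.74
0.0 [array([286., 334.]), array([316., 314.])]
0.3 [array([293., 336.]), array([309., 312.])]
0.6 [array([301., 338.]), array([301., 310.])]
0.9 [array([309., 338.]), array([294., 310.])]
1.2 [array([316., 337.]), array([287., 311.])]
1.5 [array([322., 335.]), array([281., 313.])]
1.8 [array([326., 331.]), array([277., 316.])]
2.1 [array([327., 328.]), array([275., 320.])]
2.4 [array([327., 323.]), array([275., 324.])]
2.7 [array([324., 319.]), array([278., 328.])]
3.0 [array([319., 316.]), array([283., 332.])]
t: 5.78
eef_pos: [0.5616, 0.0427, 0.3939]
eef_rot: [0.788, 0.616, -0.0, -0.0]
wrist_force: [0.4, -0.1, -1.8]
gripper_width: 0.337
grip_force: 25.0
t: 6.4
eef_pos: [0.5712, 0.1744, 0.394]
eef_rot: [0.787, 0.616, -0.001, -0.0]
wrist_force: [0.0, 0.5, -1.1]
gripper_width: 0.329
grip_force: 25.0
grasp [0.5709 0.1742 0.2136] yaw of tool x 1.328 tiltaxis [-0.0014 -0.001  -1.    ] j6 0.394
shift cm [ 0.06 -0.01 -0.19] F [ 0.   0.5 -1.1] T [-0.12  0.07 -0.03]
turn az -0.0016626890017663598
[233.11167809 143.51382198]
208 118
```

View pics/over.png

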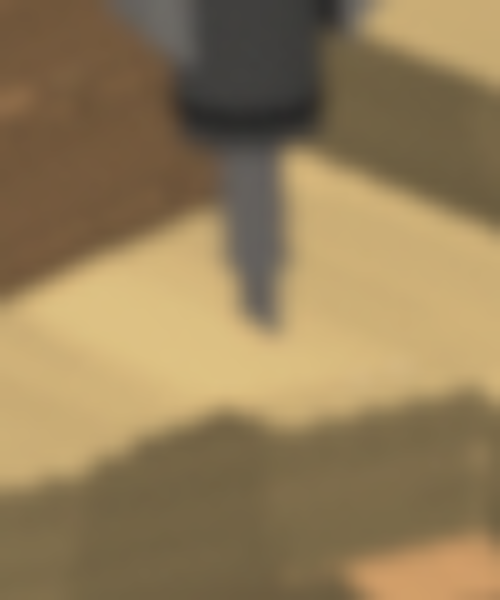

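The blade shows narrow, from about (240,315) to (280,335). With the rack view that gives a blade yaw of about 1.37 rad, roughly along tool x. The slot starts at a yaw between 2.47 and 2.87, so I wind the blade to about 3.05 and go down.

```bash
python3 -m inch '[0,0,-0.168,0,0,0,20, 0,0,-0.168,0,0,0,20, 0,0,-0.168,0,0,0,20, 0,0,-0.168,0,0,0,20, 0,0,-0.168,0,0,0,20]' >/dev/null
python3 -m inch '[0,0,-0.168,0,0,1,20, 0,0,-0.168,0,0,1.5,20, 0,0,-0.168,0,0,1.5,20, 0,0,-0.168,0,0,1.5,20, 0,0,-0.168,0,0,1.3,20]' >/dev/null
python3 -m inch '[0,0,0,0,0,0,20, 0,0,0,0,0,0,20, 0,0,0,0,0,0,20, 0,0,0,0,0,0,20, 0,0,0,0,0,0,20]'
python3 - <<'E'
from h import *
goto([.5711,.1749,.100],3.05)
a=pix("side",[.571,.1748,.075]);x,y=(a-[30,25]).astype(int);A=save("side","s1.png",(x,y,60,50),8)
b=pix("top",[.571,.1748,.05]);x2,y2=(b-[35,25]).astype(int);print(x,y,x2,y2)
cv2.imwrite("pics/pre.png",A)
print("bore px in crop",(pix("side",[.571,.1748,.05])-[x,y])*8)
E
```

```text
t: 8.32
eef_pos: [0.5715, 0.1746, 0.3273]
eef_rot: [0.067, 0.998, 0.0, 0.0]
wrist_force: [0.8, -0.4, -1.1]
gripper_width: 0.327
grip_force: 25.0
grasp [0.5716 0.1746 0.1469] yaw of tool x 3.008 tiltaxis [ 6.e-04  0.e+00 -1.e+00] j6 -1.285
shift cm [0.06 0.02 4.69] F [ 0.8 -0.4 -1.1] T [0.02 0.01 0.02]
turn az -0.04242330647685488
204 147 161 181
bore px in crop [249.02838363 287.88851245]
```

View pics/pre.png

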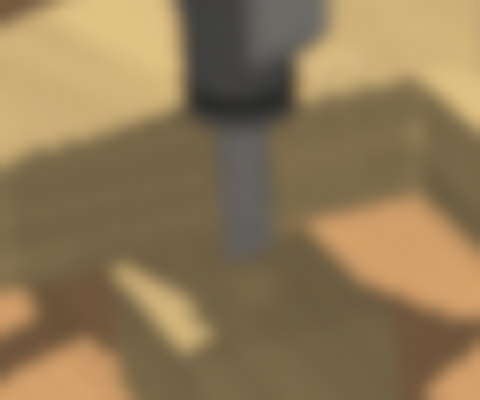

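The blade tip, at about (245,255), stands right above the bore mouth at (249,288). Going down.

```bash
python3 -m inch '[0,0,0,0,0,0.4,20, 0,0,0,0,0,0.4,20, 0,0,0,0,0,0.5,20, 0,0,0,0,0,0.6,20, 0,0,0,0,0,0.6,20]'
python3 - <<'E'
from h import *
goto([.5711,.1749,.100])
E
```

```text
t: 9.0
eef_pos: [0.5718, 0.1746, 0.3018]
eef_rot: [0.067, 0.998, 0.0, 0.001]
wrist_force: [1.1, 0.6, -0.3]
gripper_width: 0.336
grip_force: 25.0
grasp [0.5721 0.1747 0.1214] yaw of tool x 3.008 tiltaxis [ 1.7e-03  4.0e-04 -1.0e+00] j6 -1.285
shift cm [0.1  0.   2.14] F [ 1.1  0.6 -0.3] T [ 0.1  -0.36 -0.05]
```

```bash
python3 -m inch '[0,0,0,0.06,0,0.4,20, 0,0,0,0,0,0.4,20, 0,0,0,0,0,0.4,20, 0,0,0,0,0,0.4,20, 0,0,0,0,0,0.3,20]'
python3 -m inch '[0,0,0,0,0,0.1,20, 0,0,0,0,0,0.05,20, 0,0,0,0,0,0,20, 0,0,0,0,0,0,20, 0,0,0,0,0,0,20]'
python3 - <<'E'
from h import *
goto([.5711,.1749,.100])
E
```

```text
t: 9.62
eef_pos: [0.5715, 0.1751, 0.2834]
eef_rot: [0.067, 0.998, 0.001, 0.001]
wrist_force: [3.1, 3.6, 1.6]
gripper_width: 0.335
grip_force: 25.0
t: 10.25
eef_pos: [0.5715, 0.1751, 0.282]
eef_rot: [0.067, 0.998, 0.001, 0.001]
wrist_force: [3.8, 4.6, 1.6]
gripper_width: 0.339
grip_force: 25.0
grasp [0.572  0.1754 0.1016] yaw of tool x 3.008 tiltaxis [ 0.0028  0.0015 -1.    ] j6 -1.285
shift cm [ 0.08 -0.06  0.16] F [3.8 4.6 1.6] T [ 0.92 -0.93 -0.01]
```

```bash
python3 -m inch '[0,0,0,-0.08,0.1,0,20, 0,0,0,0,0,0.1,20, 0,0,0,0,0,0.05,20, 0,0,0,0,0,0,20, 0,0,0,0,0,0,20]'
python3 - <<'E'
from h import *
goto([.5711,.1749,.100])
E
```

```text
t: 10.88
eef_pos: [0.5718, 0.1756, 0.2799]
eef_rot: [0.067, 0.998, 0.0, 0.0]
wrist_force: [2.7, 2.9, 0.3]
gripper_width: 0.339
grip_force: 25.0
grasp [0.5719 0.1757 0.0995] yaw of tool x 3.008 tiltaxis [ 4.e-04  3.e-04 -1.e+00] j6 -1.284
shift cm [ 0.07 -0.09 -0.05] F [2.7 2.9 0.3] T [ 0.76 -0.97 -0.02]
```

```bash
python3 -m inch '[0,0,0,-0.1,0.1,0,20, 0,0,0,0,0,0.08,20, 0,0,0,0,0,0.05,20, 0,0,0,0,0,0,20, 0,0,0,0,0,0,20]'
python3 - <<'E'
from h import *
goto([.5711,.1749,.100])
E
```

```text
t: 11.5
eef_pos: [0.5727, 0.176, 0.2795]
eef_rot: [0.067, 0.998, -0.001, -0.001]
wrist_force: [0.6, 0.5, 6.8]
gripper_width: 0.339
grip_force: 25.0
grasp [0.5725 0.1758 0.0991] yaw of tool x 3.008 tiltaxis [-0.0012 -0.0012 -1.    ] j6 -1.283
shift cm [ 0.12 -0.11 -0.09] F [0.6 0.5 6.8] T [ 0.16 -0.04  0.  ]
```

The blade rests on the cam's top: grasp z is 0.099, about 7 N, and the side forces are gone. Turning clockwise to find the slot.

```bash
python3 -m inch '[0,0,0.07,0,0,0,20, 0,0,0.07,0,0,0,20, 0,0,0.07,0,0,0,20, 0,0,0.05,0,0,0,20, 0,0,0,0,0,0,20]'
python3 -m inch '[0,0,0.06,0,0,0,20, 0,0,0.06,0,0,0,20, 0,0,0.06,0,0,0,20, 0,0,0,0,0,0,20, 0,0,0,0,0,0,20]'
python3 - <<'E'
from h import *
goto([.5711,.1749,.100])
E
```

```text
t: 12.12
eef_pos: [0.5728, 0.1755, 0.2794]
eef_rot: [0.196, 0.981, -0.002, -0.0]
wrist_force: [0.2, -0.9, 6.4]
gripper_width: 0.335
grip_force: 25.0
t: 12.75
eef_pos: [0.5726, 0.1753, 0.279]
eef_rot: [0.283, 0.959, -0.002, -0.0]
wrist_force: [1.2, -1.4, 5.5]
gripper_width: 0.333
grip_force: 25.0
grasp [0.5723 0.1747 0.0986] yaw of tool x 2.568 tiltaxis [-0.0018 -0.0034 -1.    ] j6 -0.843
shift cm [ 0.11 -0.05 -0.14] F [ 1.2 -1.4  5.5] T [-0.42 -0.13 -0.01]
```

```bash
python3 -m inch '[0,0,0.06,0,0,0,20, 0,0,0.06,0,0,0,20, 0,0,0.06,0,0,0,20, 0,0,0,0,0,0,20, 0,0,0,0,0,0,20]'
python3 - <<'E'
from h import *
goto([.5711,.1749,.100])
E
```

```text
t: 13.38
eef_pos: [0.5721, 0.1759, 0.2774]
eef_rot: [0.368, 0.93, -0.001, -0.001]
wrist_force: [0.5, -0.9, -2.0]
gripper_width: 0.335
grip_force: 25.0
grasp [0.5715 0.1756 0.097 ] yaw of tool x 2.389 tiltaxis [-0.0034 -0.0017 -1.    ] j6 -0.663
shift cm [-0.02 -0.08 -0.3 ] F [ 0.5 -0.9 -2. ] T [-0.25 -0.25 -0.01]
```

The press force vanished, so the blade has found the slot. Following it down.

```bash
python3 -m inch '[0,0,0,0,0,0.12,20, 0,0,0,0,0,0.12,20, 0,0,0,0,0,0.1,20, 0,0,0,0,0,0,20, 0,0,0,0,0,0,20]'
python3 - <<'E'
from h import *
goto([.5711,.1749,.100])
E
```

```text
t: 14.0
eef_pos: [0.5727, 0.1764, 0.2752]
eef_rot: [0.368, 0.93, -0.0, -0.0]
wrist_force: [-0.7, 0.0, -1.5]
gripper_width: 0.337
grip_force: 25.0
grasp [0.5727 0.1764 0.0948] yaw of tool x 2.388 tiltaxis [-5.e-04 -0.e+00 -1.e+00] j6 -0.663
shift cm [ 0.01 -0.22 -0.52] F [-0.7  0.  -1.5] T [-0.    0.04 -0.02]
```

```bash
python3 -m inch '[0,0,0,0,0,0.1,20, 0,0,0,0,0,0.05,20, 0,0,0.06,0,0,0,20, 0,0,0.12,0,0,0,20, 0,0,0,0,0,0,20]'
python3 -m inch '[0,0,0.12,0,0,0,20, 0,0,0.12,0,0,0,20, 0,0,0.12,0,0,0,20, 0,0,0.12,0,0,0,20, 0,0,0,0,0,0,20]'
python3 - <<'E'
from h import *
goto([.5727,.1764,.093])
E
```

```text
t: 14.62
eef_pos: [0.5724, 0.176, 0.2739]
eef_rot: [0.449, 0.893, -0.001, -0.001]
wrist_force: [-4.5, -1.8, 2.7]
gripper_width: 0.337
grip_force: 25.0
t: 15.25
eef_pos: [0.5721, 0.176, 0.2738]
eef_rot: [0.649, 0.761, -0.002, -0.001]
wrist_force: [-4.0, -3.5, 3.9]
gripper_width: 0.334
grip_force: 25.0
grasp [0.5715 0.1758 0.0934] yaw of tool x 1.73 tiltaxis [-0.0035 -0.0015 -1.    ] j6 -0.004
shift cm [0.04 0.13 0.04] F [-4.  -3.5  3.9] T [-0.71  1.2   0.05]
```

```bash
python3 -m inch '[0,0,0,-0.05,-0.07,0,20, 0,0,0.14,0,0,0,20, 0,0,0.14,0,0,0,20, 0,0,0.14,0,0,0,20, 0,0,0,0,0,0,20]'
python3 -m inch '[0,0,0.14,0,0,0,20, 0,0,0.14,0,0,0,20, 0,0,0.14,0,0,0,20, 0,0,0,0,0,0,20, 0,0,0,0,0,0,20]'
python3 - <<'E'
from h import *
goto([.5722,.176,.093])
E
```

```text
t: 15.88
eef_pos: [0.5715, 0.1758, 0.2738]
eef_rot: [0.793, 0.609, -0.001, -0.001]
wrist_force: [-4.0, -1.4, 4.2]
gripper_width: 0.339
grip_force: 25.0
t: 16.5
eef_pos: [0.5713, 0.1761, 0.2738]
eef_rot: [0.903, 0.43, -0.002, -0.001]
wrist_force: [-5.8, -1.6, 5.2]
gripper_width: 0.333
grip_force: 25.0
grasp [0.5707 0.1762 0.0934] yaw of tool x 0.889 tiltaxis [-3.7e-03  5.0e-04 -1.0e+00] j6 0.835
shift cm [0.08 0.13 0.04] F [-5.8 -1.6  5.2] T [-0.22  1.59  0.07]
```

Torque and yaw show the cam turned about 1.5 rad. Letting go, winding the wrist back and regripping.

```bash
python3 -m inch '[0,0,0,0,0,0,40, 0,0,0,0,0,0,80, 0,0,0,0,0,0,80, 0,0,0,0,0,0,80, 0,0,-0.15,0,0,0,80]' 
python3 -m inch '[0,0,-0.17,0,0,0,80, 0,0,-0.17,0,0,0,80, 0,0,-0.17,0,0,0,80, 0,0,-0.17,0,0,0,80, 0,0,-0.17,0,0,0,80]' >/dev/null
python3 -m inch '[0,0,-0.17,0,0,0,80, 0,0,-0.17,0,0,0,80, 0,0,-0.17,0,0,0,80, 0,0,-0.15,0,0,0,80, 0,0,0,0,0,0,80]'
python3 - <<'E'
from h import *
goto([.5722,.176,.093])
A=[]
for n,P in(("side",[.572,.176,.09]),("top",[.572,.176,.09])):
    a=pix(n,P);x,y=(a-[35,40]).astype(int);A.append(save(n,"x_%s.png"%n,(x,y,70,80),5.7));print(n,x,y)
cv2.imwrite("pics/let.png",np.hstack(A))
E
```

```text
t: 17.12
eef_pos: [0.5724, 0.1758, 0.2738]
eef_rot: [0.867, 0.498, 0.0, 0.0]
wrist_force: [0.0, -0.0, -0.1]
gripper_width: 0.782
grip_force: 0.0
t: 18.38
eef_pos: [0.5724, 0.1758, 0.2737]
eef_rot: [0.293, 0.956, 0.0, 0.0]
wrist_force: [-0.7, -0.2, -0.7]
gripper_width: 0.793
grip_force: 0.0
grasp [0.5724 0.1758 0.0933] yaw of tool x 2.546 tiltaxis [ 3.e-04  1.e-04 -1.e+00] j6 -0.822
shift cm [0.03 0.   0.03] F [-0.7 -0.2 -0.7] T [ 0.02 -0.08 -0.02]
side 199 126
top 156 161
```

View pics/let.png

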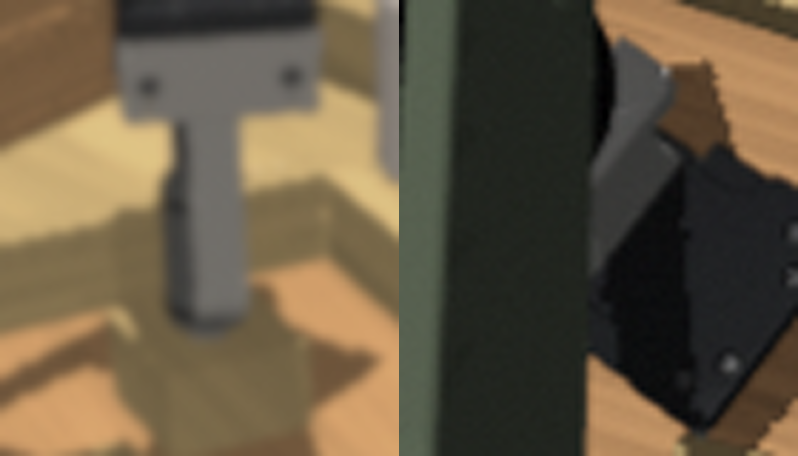

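The driver stands upright in the bore between the fingers; its left edge shows at about (175,250) and the underside at (205,325). Closing again and turning on.

```bash
python3 -m inch '[0,0,0,0,0,0,50, 0,0,0,0,0,0,30, 0,0,0,0,0,0,20, 0,0,0,0,0,0,20, 0,0,0,0,0,0,20]' 25
python3 - <<'E'
from h import *
goto([.5722,.176,.093])
E
python3 -m inch '[0,0,0.12,0,0,0,20, 0,0,0.12,0,0,0,20, 0,0,0.14,0,0,0,20, 0,0,0.14,0,0,0,20, 0,0,0,0,0,0,20]'
python3 - <<'E'
from h import *
goto([.5722,.176,.093])
E
```

```text
t: 19.1
eef_pos: [0.5723, 0.1758, 0.2738]
eef_rot: [0.293, 0.956, 0.0, 0.0]
wrist_force: [-0.4, -0.9, 0.3]
gripper_width: 0.334
grip_force: 24.9
grasp [0.5723 0.1758 0.0934] yaw of tool x 2.548 tiltaxis [ 2.e-04 -0.e+00 -1.e+00] j6 -0.823
shift cm [0.02 0.01 0.04] F [-0.4 -0.9  0.3] T [-0.07 -0.05  0.04]
t: 19.73
eef_pos: [0.572, 0.1756, 0.2738]
eef_rot: [0.528, 0.849, -0.001, -0.0]
wrist_force: [-1.5, -2.1, 1.4]
gripper_width: 0.334
grip_force: 24.9
grasp [0.5718 0.1755 0.0934] yaw of tool x 2.03 tiltaxis [-1.2e-03 -8.0e-04 -1.0e+00] j6 -0.305
shift cm [0.03 0.06 0.04] F [-1.5 -2.1  1.4] T [-0.36  0.41  0.1 ]
```

```bash
python3 -m inch '[0,0,0.14,0,0,0,20, 0,0,0.14,0,0,0,20, 0,0,0.14,0,0,0,20, 0,0,0.14,0,0,0,20, 0,0,0,0,0,0,20]'
python3 - <<'E'
from h import *
goto([.5722,.176,.093])
E
python3 -m inch '[0,0,0.1,0,0,0,20, 0,0,0.1,0,0,0,20, 0,0,0.1,0,0,0,20, 0,0,0,0,0,0,20, 0,0,0,0,0,0,20]'
python3 - <<'E'
from h import *
goto([.5722,.176,.093])
E
```

```text
t: 20.35
eef_pos: [0.5717, 0.1756, 0.2737]
eef_rot: [0.741, 0.671, -0.001, -0.0]
wrist_force: [-2.7, -1.1, 3.6]
gripper_width: 0.337
grip_force: 25.0
grasp [0.5713 0.1755 0.0933] yaw of tool x 1.471 tiltaxis [-2.4e-03 -8.0e-04 -1.0e+00] j6 0.253
shift cm [0.06 0.09 0.03] F [-2.7 -1.1  3.6] T [-0.39  0.89  0.02]
t: 20.98
eef_pos: [0.5716, 0.1758, 0.2736]
eef_rot: [0.833, 0.553, -0.001, -0.001]
wrist_force: [-5.2, -2.2, 5.1]
gripper_width: 0.338
grip_force: 25.0
grasp [0.5712 0.1757 0.0932] yaw of tool x 1.171 tiltaxis [-2.6e-03 -4.0e-04 -1.0e+00] j6 0.553
shift cm [0.07 0.08 0.02] F [-5.2 -2.2  5.1] T [-0.41  1.45  0.07]
```

```bash
for r in 1; do python3 -m inch '[0,0,0.06,0,0,0,20, 0,0,0.06,0,0,0,20, 0,0,0,0,0,0,20, 0,0,0,0,0,0,20, 0,0,0,0,0,0,20]' >/dev/null; done
python3 - <<'E'
from h import *
goto([.5722,.176,.093])
E
python3 -m inch '[0,0,0.06,0,0,0,20, 0,0,0.06,0,0,0,20, 0,0,0,0,0,0,20, 0,0,0,0,0,0,20, 0,0,0,0,0,0,20]' >/dev/null
python3 - <<'E'
from h import *
goto([.5722,.176,.093])
E
```

```text
grasp [0.5712 0.1758 0.0933] yaw of tool x 1.051 tiltaxis [-2.6e-03 -3.0e-04 -1.0e+00] j6 0.673
shift cm [0.07 0.08 0.03] F [-5.9 -1.4  5.9] T [-0.36  1.48  0.1 ]
grasp [0.5711 0.1759 0.0932] yaw of tool x 0.931 tiltaxis [-2.7e-03 -1.0e-04 -1.0e+00] j6 0.793
shift cm [0.07 0.08 0.02] F [-5.8 -0.9  5.6] T [-0.32  1.49  0.07]
```

```bash
python3 -m inch '[0,0,0.06,0,0,0,20, 0,0,0.06,0,0,0,20, 0,0,0,0,0,0,20, 0,0,0,0,0,0,20, 0,0,0,0,0,0,20]' >/dev/null
python3 - <<'E'
from h import *
goto([.5722,.176,.093])
E
python3 -m inch '[0,0,0.06,0,0,0,20, 0,0,0.06,0,0,0,20, 0,0,0,0,0,0,20, 0,0,0,0,0,0,20, 0,0,0,0,0,0,20]' >/dev/null
python3 - <<'E'
from h import *
goto([.5722,.176,.093])
E
```

```text
grasp [0.5711 0.1759 0.0933] yaw of tool x 0.811 tiltaxis [-0.0027  0.     -1.    ] j6 0.913
shift cm [0.08 0.07 0.03] F [-5.9 -0.4  5.1] T [-0.26  1.56  0.09]
grasp [0.5711 0.176  0.0932] yaw of tool x 0.692 tiltaxis [-2.7e-03  2.0e-04 -1.0e+00] j6 1.033
shift cm [0.09 0.07 0.02] F [-4.9 -0.7  4.6] T [-0.2   1.5   0.13]
```

```bash
python3 -m inch '[0,0,0.06,0,0,0,20, 0,0,0.06,0,0,0,20, 0,0,0,0,0,0,20, 0,0,0,0,0,0,20, 0,0,0,0,0,0,20]' >/dev/null
python3 - <<'E'
from h import *
goto([.5722,.176,.093])
E
python3 -m inch '[0,0,0.06,0,0,0,20, 0,0,0.06,0,0,0,20, 0,0,0,0,0,0,20, 0,0,0,0,0,0,20, 0,0,0,0,0,0,20]' >/dev/null
python3 - <<'E'
from h import *
goto([.5722,.176,.093])
for _ in range(5): 
    viewer.get_image("top"); print(sensors.sense()["wrist_torque"][2].round(3))
E
```

```text
grasp [0.5713 0.1761 0.0933] yaw of tool x 0.572 tiltaxis [-2.2e-03  2.0e-04 -1.0e+00] j6 1.153
shift cm [0.07 0.05 0.03] F [-4.7 -0.5  4.3] T [-0.17  1.51  0.25]
grasp [0.5716 0.1762 0.0933] yaw of tool x 0.451 tiltaxis [-1.5e-03  4.0e-04 -1.0e+00] j6 1.273
shift cm [0.05 0.04 0.03] F [-5.5 -0.5  5.4] T [-0.02  1.51  0.38]
0.365
0.401
0.367
0.375
0.36
```

Torque climbed steadily from 0.09 to 0.38 N m, so the cam is against its stop. The total turn of about 3.3 rad agrees. Unwinding slightly, then lifting out.

```bash
python3 -m inch '[0,0,-0.1,0,0,0,20, 0,0,-0.1,0,0,0,20, 0,0,-0.08,0,0,0,20, 0,0,0,0,0,0,20, 0,0,0,0,0,0,20]' >/dev/null
python3 - <<'E'
from h import *
goto([.5712,.176,.093])
E
```

```text
grasp [0.5719 0.1759 0.0933] yaw of tool x 0.728 tiltaxis [-9.e-04  3.e-04 -1.e+00] j6 0.997
shift cm [-0.05 -0.05  0.03] F [-5.1 -0.1  4.4] T [-0.15  1.34  0.04]
```

```bash
python3 -m inch '[0,0,-0.05,-0.05,-0.05,-0.1,20, 0,0,0,0,0,-0.4,20, 0,0,0,0,0,-0.5,20, 0,0,0,0,0,-0.5,20, 0,0,0,0,0,-0.5,20]'
python3 -m inch '[0,0,0,0,0,-1,20, 0,0,0,0,0,-1,20, 0,0,0,0,0,-2,20, 0,0,0,0,0,-3,20, 0,0,0,0,0,-3,20]'
python3 - <<'E'
from h import *
goto([.546,-.181,.2155],1.33)
a=pix("side",[.572,.176,.145]);x,y=(a-[35,35]).astype(int)
A=save("side","out.png",(x,y,70,100),6)
b=pix("top",[.571,.1748,.05])
E
```

```text
t: 26.22
eef_pos: [0.5717, 0.1759, 0.2941]
eef_rot: [0.925, 0.379, 0.0, 0.0]
wrist_force: [-1.2, 0.3, -2.3]
gripper_width: 0.339
grip_force: 25.0
t: 26.85
eef_pos: [0.5718, 0.1757, 0.3957]
eef_rot: [0.925, 0.379, 0.001, 0.0]
wrist_force: [0.4, 0.5, -2.3]
gripper_width: 0.334
grip_force: 25.0
grasp [0.5722 0.1757 0.2153] yaw of tool x 0.778 tiltaxis [ 0.0021  0.     -1.    ] j6 0.947
shift cm [-26.89  23.59  -0.03] F [ 0.4  0.5 -2.3] T [-0.02  0.11  0.06]
turn az -0.5523871004490402
```

View pics/out.png

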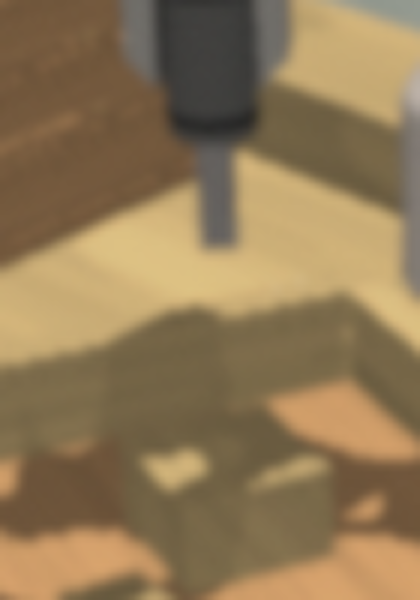

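The blade has come out cleanly and is held upright, tip at (220,247). It faces the camera, which fits a final slot yaw of about 2.6. On to the rack.

```bash
python3 -m inch '[0,0,0,-3.36,2.95,0,20, 0,0,0,-3.36,2.95,0,20, 0,0,0,-3.36,2.95,0,20, 0,0,0,-3.36,2.95,0,20, 0,0,0,-3.36,2.95,0,20]' >/dev/null
python3 -m inch '[0,0,0,-3.36,2.95,0,20, 0,0,0,-3.36,2.95,0,20, 0,0,0,-3.36,2.95,0,20, 0,0,-0.138,0,0,0,20, 0,0,-0.138,0,0,0,20]' >/dev/null
python3 -m inch '[0,0,-0.138,0,0,0,20, 0,0,-0.138,0,0,0,20, 0,0,0,0,0,0,20, 0,0,0,0,0,0,20, 0,0,0,0,0,0,20]'
python3 - <<'E'
from h import *
goto([.5463,-.181,.097],1.33)
E
```

```text
t: 28.78
eef_pos: [0.5457, -0.1809, 0.3938]
eef_rot: [0.787, 0.617, 0.0, 0.0]
wrist_force: [-0.9, -0.4, -2.3]
gripper_width: 0.329
grip_force: 25.0
grasp [ 0.5457 -0.181   0.2134] yaw of tool x 1.329 tiltaxis [ 3.e-04 -2.e-04 -1.e+00] j6 -0.229
shift cm [1.000e-02 5.000e-02 1.164e+01] F [-0.9 -0.4 -2.3] T [-0.06  0.06 -0.02]
turn az -0.001247222011684812
```

```bash
python3 -m inch '[0,0,0,0,0.05,2,20, 0,0,0,0,0,2.5,20, 0,0,0,0,0,2,20, 0,0,0,0,0,2,20, 0,0,0,0,0,1.5,20]'
python3 -m inch '[0,0,0,0,0,0.8,20, 0,0,0,0,0,0.5,20, 0,0,0,0,0,0.3,20, 0,0,0,0,0,0,20, 0,0,0,0,0,0,20]'
python3 - <<'E'
from h import *
goto([.5463,-.181,.095],1.33)
E
```

```text
t: 29.4
eef_pos: [0.546, -0.181, 0.2928]
eef_rot: [0.787, 0.617, -0.0, -0.0]
wrist_force: [0.3, 0.5, -1.6]
gripper_width: 0.336
grip_force: 25.0
t: 30.02
eef_pos: [0.5463, -0.1811, 0.2783]
eef_rot: [0.787, 0.617, 0.0, 0.0]
wrist_force: [0.1, 0.4, -1.5]
gripper_width: 0.334
grip_force: 25.0
grasp [ 0.5465 -0.1812  0.0979] yaw of tool x 1.33 tiltaxis [ 9.e-04 -5.e-04 -1.e+00] j6 -0.229
shift cm [ 0.02 -0.03  0.29] F [ 0.1  0.4 -1.5] T [-0.05  0.08  0.02]
turn az -0.00019578189728308715
```

```bash
python3 -m inch '[0,0,0,0,0,0.12,20, 0,0,0,0,0,0.1,20, 0,0,0,0,0,0.05,20, 0,0,0,0,0,0,20, 0,0,0,0,0,0,20]'
python3 - <<'E'
from h import *
goto([.5463,-.181,.095],1.33)
E
```

```text
t: 30.65
eef_pos: [0.5462, -0.1811, 0.2758]
eef_rot: [0.787, 0.617, 0.0, 0.0]
wrist_force: [-3.4, -0.1, 5.6]
gripper_width: 0.334
grip_force: 25.0
grasp [ 0.5463 -0.1812  0.0954] yaw of tool x 1.33 tiltaxis [ 3.e-04 -4.e-04 -1.e+00] j6 -0.229
shift cm [ 0.02 -0.    0.04] F [-3.4 -0.1  5.6] T [0.17 0.63 0.07]
turn az -0.00016966936027351665
```

Seated: contact at grasp z 0.0954, the same height as at the pick. Releasing and retreating.

```bash
python3 -m inch '[0,0,0,0,0,0,40, 0,0,0,0,0,0,64, 0,0,0,0,0,0,64, 0,0,0,0,0,-1,64, 0,0,0,0,0,-2,64]'
python3 -m inch '[0,0,0,0,0,-3,64, 0,0,0,0,0,-4,64, 0,0,0,0,0,-4,64, 0,0,0,-5,0,0,64, 0,0,0,-5,0,0,64]'
python3 -m inch '[0,0,0,-5,0,0,64, 0,0,0,-5,0,0,64, 0,0,0,0,0,0,64, 0,0,0,0,0,0,64, 0,0,0,0,0,0,64]'
python3 - <<'E'
from h import *
goto([0,0,0])
t=save("top","fin_t.png"); s=save("side","fin_s.png")
f=lambda im,x,y:cv2.resize(im[y:y+75,x:x+100],None,fx=4,fy=4,interpolation=cv2.INTER_CUBIC)
cv2.imwrite("pics/fin.png",np.vstack([np.hstack([f(t,350,195),f(t,165,175)]),np.hstack([f(s,325,210),f(s,205,165)])]))
E
```

```text
t: 31.28
eef_pos: [0.5458, -0.1809, 0.3048]
eef_rot: [0.787, 0.617, -0.0, -0.001]
wrist_force: [-0.4, -0.4, -0.5]
gripper_width: 0.64
grip_force: 0.0
t: 31.9
eef_pos: [0.5224, -0.2787, 0.4172]
eef_rot: [0.786, 0.618, 0.0, 0.002]
wrist_force: [0.4, -0.1, -0.0]
gripper_width: 0.636
grip_force: 0.0
t: 32.52
eef_pos: [0.4989, -0.374, 0.4153]
eef_rot: [0.786, 0.618, 0.0, -0.0]
wrist_force: [0.5, -0.8, 0.1]
gripper_width: 0.641
grip_force: 0.0
grasp [ 0.4989 -0.3739  0.2349] yaw of tool x 1.331 tiltaxis [ 2.e-04  3.e-04 -1.e+00] j6 -0.543
shift cm [ 24.49 -57.33  23.49] F [ 0.5 -0.8  0.1] T [-0.08  0.06  0.03]
```

View pics/fin.png

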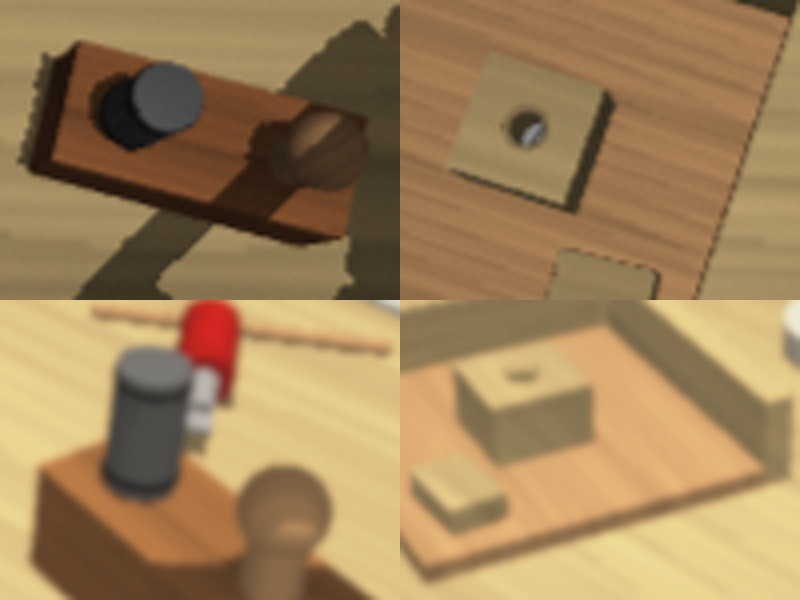

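The screwdriver is upright in its hole and the awl is in place, but the red one looks changed in the side view. Checking where the red moved.

Run:
```python
import cv2,numpy as np
A=[]
for n,(x,y) in(("top",(330,150)),("side",(335,190))):
    for f in(f"{n}0.png",f"fin_{n[0]}.png"):
        im=cv2.imread("pics/"+f).astype(int);m=(im[...,2]>90)&(im[...,1]<45)&(im[...,0]<45)
        v,u=np.nonzero(m);print(f,len(u),u.min(),u.max(),v.min(),v.max(),u.mean().round(1),v.mean().round(1))
        A.append(cv2.resize(cv2.imread("pics/"+f)[y:y+75,x:x+100],None,fx=4,fy=4,interpolation=cv2.INTER_CUBIC))
cv2.imwrite("pics/red.png",np.vstack([np.hstack(A[:2]),np.hstack(A[2:])]))
```

```text
top0.png 210 366 382 165 187 373.9 172.7
fin_t.png 340 331 354 133 161 342.1 146.9
side0.png 398 370 385 205 237 377.7 220.0
fin_s.png 158 371 383 211 230 377.3 218.8
```

View pics/red.png

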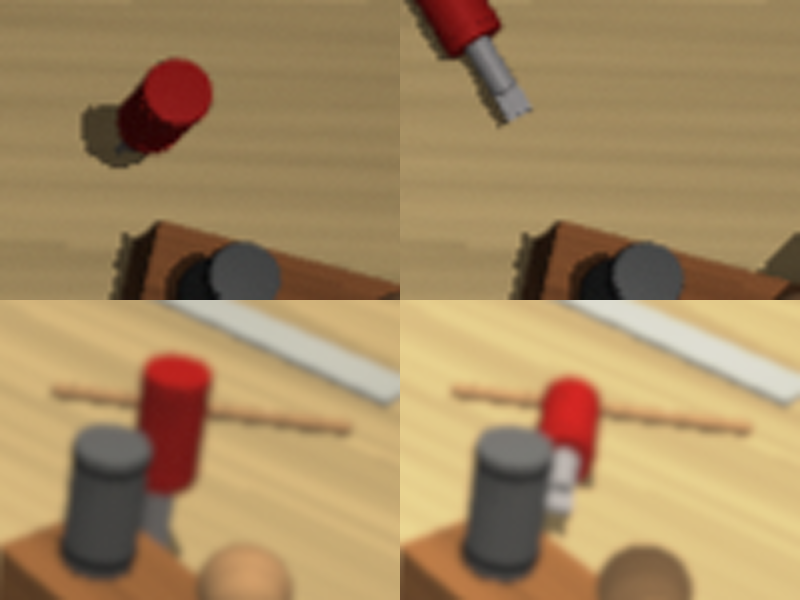

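```bash
python3 -c "
from h import *
print('red top at start',world('top',375,169,.1).round(3))
from cell import finish_job
print(finish_job())"
```

```text
red top at start [ 0.64  -0.159  0.1  ]
the job is handed in; nothing more can be done
None
```

The job is handed in: the cam is turned clockwise to its stop with one regrip part-way, the screwdriver is back upright in its rack hole and the awl is untouched; the loose red screwdriver fell over before my first lift picture — about 97 mm from the grasp, so my fingers probably didn't hit it, but I can't be sure — and I left it lying.

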